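# Set and lock the toe bar of a boot-sizing gauge

## Robot

A 6-joint arm with a two-finger parallel gripper is mounted at the origin on the work surface. World frame = base frame: x ahead of the robot, y to its left, z up, the work surface at z = 0. Lengths are in mm, angles in rad, forces in N, time in s.
With the tool pointing down it reaches from about 350 to 775 mm from the base axis. Payload 7.3 kg.
Tool frame: the origin (TCP) lies at the very end of the fingers, on their centre line; the grasp point (between the pads) lies 19 mm behind it; x points along the fingers, y is the direction in which the jaws open and shut, and the axes are right-handed (so a half turn about x gives the same grasp; the last joint's range is limited). The gripper opens to 92 mm and grips with 3 to 60 N. Pads are 19 mm wide; open, the fingers measure 130 mm over their backs; the gripper's body (75 mm by 190 mm) begins 47 mm behind the grasp point.
Start: joints at [-1.441, 0.342, 1.524, -0, 1.275, -0.146], TCP at [142.989, -505.174, 205.741] pointing down, gripper open.
Joint ranges: [-2.53, 2.53], [-0.77, 2.02], [0.04, 2.7], [-1, 4.14], [0.28, 2.66], [-3.11, 3.11]. Speed limits (rad/s): [2.57, 2.57, 3.14, 3.14, 3.14, 3.14].

## Interface

Orientations are given as [roll, pitch, yaw] about the fixed x, y, z axes, in that order (R = Rz(yaw) Ry(pitch) Rx(roll)).
In Python, from plant import bot gives the robot as it stands.
- The arm moves only by the tool step_arm, never from a script. Its argument "targets" is a list that holds one entry, the list of rows, each a list of 4 numbers: the shift along the tool's x, y, z in m, then the turn about the tool's x in degrees. A call has exactly 5 rows; each row is the pose to reach, as a shift and turn from the pose measured when the call began, along the tool's axes at that moment; what a row does not reach only later rows make up. A row lasts 1/12 s, in which the tool goes at most 41.7 mm and 7.16 degrees, less where a joint would pass 70% of its speed; a pose out of reach is approached as far as the arm can. A call with a gripper value outside its range is refused whole. "jaw" is the closure, from 0 (fully open) to 1 (shut), set as the call begins (left out, the last holds). The fingers move at their own pace and stop on an object; the grip force is fixed at half the most. Time passes only in rows, so rows that repeat a pose let the fingers close, or fill a call up. It gives the time, the measured TCP pose, the force and the opening at its end, in the units of the state.
- bot.get_obs(): the state, without advancing time (a new reading comes with each control period).
- bot.capture(name): name is "scene" or "side" or "wrist"; returns a dict with "color" (384x512x3 uint8, red, green, blue), "depth" (384x512 float32, mm along the optical axis (not along the pixel's ray), 0 where there is no reading), "fov_y" (degrees; the focal length in pixels is half the picture's height over the tangent of half this angle, whatever the lens; pixels are square), "cx", "cy" (the principal point, pixels), "dist_coeffs" ([k1, k2, p1, p2, k3] as OpenCV has them; the pictures are not rectified), "rvec" (rotation vector, rad) and "tvec" (3), from world to camera coordinates, as OpenCV has them. Camera axes: x right, y down, z forward; pixel columns grow to the right and rows downward; lengths in mm; the calibration is good to about 2 mm. A picture is of the moment at which its call begins.
- bot.close_job(): hands the job in, once; it reports no verdict.
The state is a dict: "time": time; "joint_positions": joint angles; "dq": joint speeds; "tau": joint torques, N m; "tool_pos": TCP position; "tcp_rot": TCP orientation; "contact_force": force on the tool from outside, world axes, zero at the start; "moment": the same for the moment, N m; "grip_width": finger opening in mm.
Only numpy, scipy, OpenCV 4.12 (cv2) and the standard library are available. Lean on these libraries where they do the work, as an engineer would, in place of code of your own. Each camera call takes 0.05 s, during which the arm holds its last target. There are 200 camera calls.

## Task

Two wooden boot-sizing gauges lie on the mudroom bench. On the one with the green knob, slide the toe bar along its track until the knob (and the white pointer line beside it) is level with that gauge's yellow tab, then turn the green knob clockwise as far as it goes to lock the bar there, and let go. Leave the toe bar of the gauge with the orange knob where it is.

Things in the scene. Friction and masses are not known exactly. Their poses are not given: they have to be found in the camera images.
- green_grip (a point): On the axis of the green knob, 78 mm above the bench, at grip height. The knob is an upright bar 48 mm long (this x), 14 mm thick (y), its top 90 mm up, over a 38 mm disc; z is up. It rides on the toe bar (black block 50 x 50 mm, top 50 mm up; grey bar 94 mm wide, top 44 mm up), which slides along the track when the gripped knob is pushed (1.5 N while loose).
- green_mark (a point): Top centre of the yellow tab (26 x 14 mm, stiff) on the green-knob gauge's edge, 28 mm above the bench. y runs along the track, away from the 61 mm high heel stop; the knob's axis travels 65 mm off at -x. Set when the knob's axis has the tab's y; it starts 50 to 180 mm further to +y, within travel. Gauge: board 110 x 340 x 16 mm, fixed to the bench.
- green_knob (a joint): Turn of the green knob, rad, growing clockwise seen from above: 0 loose (bar square across the track), 1.35 end stop, locked (bar nearly along the track). Starts at 0 to 0.2. From about 0.4 it presses a brake shoe on the track and the toe bar no longer slides freely. Turning takes 0.1 to 0.2 N m; it stays where left.
- orange_grip (a point): The same point on the orange knob of the other gauge, which is built alike and lies beside the first, to its left or right. Its toe bar slides freely: leave it alone.

How it is judged:
By the outcome, as a careful person would: the job done as asked, in the order asked, and still so for the second after the job is handed in, with the robot touching nothing.
It also fails if it takes over 37 s, if anything falls off the work surface, if the arm or the gripper's body presses on something with over 40 N, if the wrist force passes 120 N, or if a joint passes its speed limit or range.

## Working session

There is one attempt and no reset: what is moved stays moved. The work goes in short steps, Python scripts to look and compute and a tool call to move; the robot and the scene stay as the last step left them, time stands still between calls to the robot, and variables do not carry over. Pictures are saved under pics/ and viewed, about 8 in all and at most 12, crops included, and the job is handed in when it is done.

Besides the shell and the picture viewer there is one more tool, called after "Request:" as name(argument=value, ...) on one line, values as JSON. step_arm: Moves the arm, as the interface text tells. Its arguments: {"type":"object","properties":{"targets":{"type":"array","items":{"type":"array","items":{"type":"array","items":{"type":"number"}}}},"jaw":{"type":"number"}},"required":["targets"]}

```bash
mkdir -p pics; cat > h.py <<'E'
import numpy as np, cv2
from plant import bot
def K(c):
    f=c["color"].shape[0]/2/np.tan(np.radians(c["fov_y"])/2)
    return np.array([[f,0,c["cx"]],[0,f,c["cy"]],[0,0,1]])
def ray(c,uv,z):
    R=cv2.Rodrigues(np.array(c["rvec"],float))[0];t=np.array(c["tvec"],float).ravel()
    p=cv2.undistortPoints(np.array(uv,float).reshape(-1,1,2),K(c),np.array(c["dist_coeffs"],float)).reshape(-1,2)
    d=np.c_[p,np.ones(len(p))]@R; o=-R.T@t
    return o+d*((z-o[2])/d[:,2])[:,None]
def world(c,m):
    v,u=np.nonzero(m&(c["depth"]>0)); z=c["depth"][v,u]
    R=cv2.Rodrigues(np.array(c["rvec"],float))[0];t=np.array(c["tvec"],float).ravel()
    p=cv2.undistortPoints(np.c_[u,v].astype(float).reshape(-1,1,2),K(c),np.array(c["dist_coeffs"],float)).reshape(-1,2)
    return (np.c_[p,np.ones(len(p))]*z[:,None]-t)@R
def hsv(c,lo,hi): return cv2.inRange(cv2.cvtColor(c["color"],cv2.COLOR_RGB2HSV),lo,hi)>0
def save(c,n): cv2.imwrite(f"pics/{n}.png",c["color"][:,:,::-1])
E
python3 - <<'E'
from h import *
o=bot.get_obs();print(o)
ims=[]
for n in("scene","side","wrist"):
    c=bot.capture(n);ims.append(c["color"][:,:,::-1])
    print(n,c["fov_y"],c["tvec"])
    for nm,lo,hi in(("green",(40,90,50),(85,255,255)),("yellow",(22,120,120),(34,255,255)),("orange",(5,160,150),(18,255,255))):
        m=hsv(c,lo,hi);k,l,s,ce=cv2.connectedComponentsWithStats(m.astype(np.uint8))
        for i in range(1,k):
            if s[i,4]>25:
                w=world(c,l==i);print(nm,s[i],ce[i].round(1),np.median(w,0).round(0) if len(w) else None)
cv2.imwrite("pics/a.png",np.vstack([np.hstack(ims[:2]),np.hstack([ims[2],ims[2]*0])])[:, :] if 0 else cv2.resize(np.vstack([np.hstack(ims[:2]),np.hstack([ims[2],ims[2]*0])]),(800,600)))
E
```

```text
{'time': 0.0, 'joint_positions': array([-1.44101596e+00,  3.42714442e-01,  1.52503120e+00, -1.88756292e-05,
        1.27539696e+00, -1.45989809e-01]), 'dq': array([ 0.00037245,  0.00057159,  0.00110302, -0.00142346,  0.00025717,
        0.00169312]), 'tau': array([-4.32506258e-04, -4.31241131e+01, -2.44222981e+01,  7.19081727e-02,
        5.57168364e-02, -1.50578148e-04]), 'tool_pos': array([ 142.91341233, -504.7096409 ,  205.04433913]), 'tcp_rot': array([-1.70514144,  1.56924627,  1.71222689]), 'contact_force': array([0.75648154, 0.01669211, 0.05246634]), 'moment': array([-0.00907981, -0.00029465,  0.0074356 ]), 'grip_width': 91.95258736682494}
scene 52.75317676655478 [  68.65203472 -362.46228165 1227.02031539]
green [423 166  20  27 225] [433.7 181.1] [506. 344.  75.]
yellow [137 205  10  15  98] [142.2 210.8] [ 608. -254.   27.]
yellow [393 216  10  15  86] [398.  222.4] [585. 272.  28.]
orange [190 162  15  25 211] [197.6 174.7] [ 539. -148.   76.]
side 43.980410243106554 [-492.96175944  233.91765673  683.39472079]
green [ 167   41   76   60 2302] [198.6  74.6] [707. 590.  77.]
green [142 120  22  32 356] [152.2 139.8] [493. 341.  71.]
yellow [194 158  12   7  52] [199.6 160.8] [577. 270.  29.]
yellow [347 300  18  13 136] [356.  305.9] [ 604. -257.   29.]
orange [269 249  28   9 102] [279.4 253. ] [ 531. -152.   90.]
wrist 60.03550786940804 [-524.8484581   -34.60512051  390.10785657]
```

View pics/a.png

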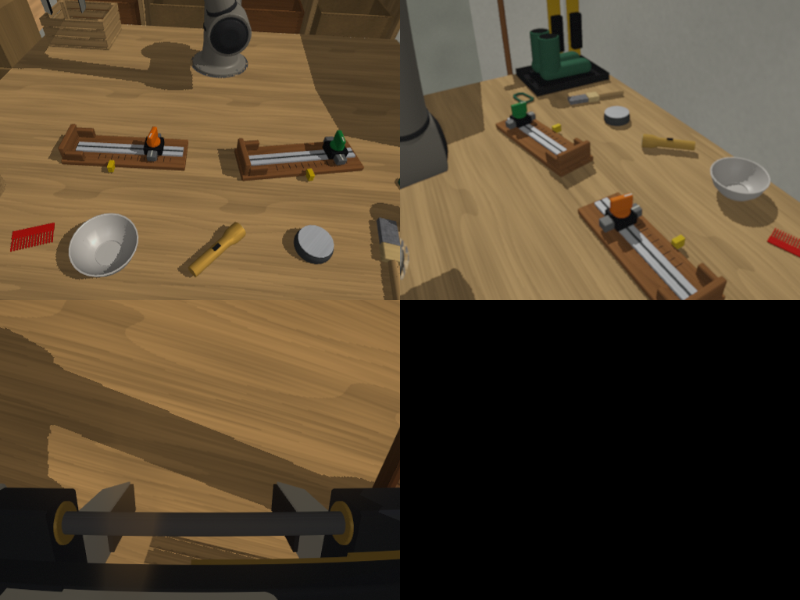

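```bash
python3 - <<'E'
from h import *
from scipy.spatial.transform import Rotation as Ro
o=bot.get_obs();print("R",Ro.from_euler('xyz',o['tcp_rot']).as_matrix().round(3).tolist())
for n in("scene","side"):
    c=bot.capture(n);H,W=c["depth"].shape
    P=world(c,np.ones((H,W),bool));v,u=np.nonzero(c["depth"]>0)
    hs=cv2.cvtColor(c["color"],cv2.COLOR_RGB2HSV)[v,u]
    box=(abs(P[:,0]-520)<110)&(P[:,1]>20)&(P[:,1]<460)&(P[:,2]<120)
    wh=box&(hs[:,1]<60)&(hs[:,2]>120)&(P[:,2]<30)&(P[:,2]>10)
    bd=box&(P[:,2]>10)&(P[:,2]<22)
    gr=box&(hs[:,0]>40)&(hs[:,0]<85)&(hs[:,1]>90)
    ye=box&(hs[:,0]>=22)&(hs[:,0]<=34)&(hs[:,1]>150)&(hs[:,2]>120)&(P[:,2]>23)
    for nm,m in(("white",wh),("board",bd),("greentop",gr&(P[:,2]>84)),("green",gr),("yel",ye)):
        p=P[m]
        if len(p)<8: print(n,nm,len(p));continue
        r=cv2.minAreaRect(p[:,:2].astype(np.float32))
        l=cv2.fitLine(p[:,:2].astype(np.float32),cv2.DIST_HUBER,0,.01,.01).ravel()
        print(n,nm,len(p),p.mean(0).round(1),"rect",np.round(r[0],1),np.round(r[1],1),round(r[2],1),"line",l.round(3))
    g=hsv(c,(40,90,50),(85,255,255))
    if n=="scene": cr=c["color"][120:270,300:490,::-1]
    else: cr=c["color"][90:240,100:290,::-1]
    cv2.imwrite(f"pics/c_{n}.png",cr)
a=[cv2.resize(cv2.imread(f"pics/c_{n}.png"),(400,316),interpolation=2) for n in("scene","side")]
cv2.imwrite("pics/b.png",np.hstack(a))
E
```

```text
R [[-0.0, 0.272, -0.962], [0.001, -0.962, -0.272], [-1.0, -0.001, -0.0]]
scene white 801 [526.5 216.8  21.4] rect [514.5 258.7] [ 36.1 298.3] 12.3 line [ 1.98000e-01 -9.80000e-01  5.28310e+02  2.27398e+02]
scene board 3980 [528.4 245.4  16.5] rect [528.3 249.7] [134.2 340.3] 12.4 line [ 1.14000e-01 -9.93000e-01  5.32511e+02  2.57470e+02]
scene greentop 102 [498.4 344.8  88.3] rect [497.3 345.6] [44.2 15.6] 4.9 line [ 1.00000e+00 -2.50000e-02  4.99013e+02  3.44113e+02]
scene green 375 [502.8 342.3  70.2] rect [481.6 354.5] [40.4 98.4] 62.4 line [9.94000e-01 1.06000e-01 5.01966e+02 3.40944e+02]
scene yel 65 [580.9 271.   27.9] rect [579.5 270.4] [25.  12.5] 17.6 line [9.37000e-01 3.48000e-01 5.80962e+02 2.71262e+02]
side white 544 [522.6 221.1  22.2] rect [513.1 277.2] [ 41.7 267.9] 12.3 line [ 1.59000e-01 -9.87000e-01  5.22593e+02  2.19876e+02]
side board 2364 [510.4 228.8  16.7] rect [527.1 249.9] [135.7 344.8] 12.2 line [ 3.18000e-01 -9.48000e-01  4.96407e+02  2.41309e+02]
side greentop 78 [491.6 342.9  87.8] rect [493.8 345.1] [16.4 45.3] 85.0 line [1.00000e+00 2.40000e-02 4.92344e+02 3.42044e+02]
side green 362 [492.5 339.9  69.9] rect [493.4 339.4] [31.9 45.5] 82.4 line [9.99000e-01 4.50000e-02 4.93194e+02 3.41004e+02]
side yel 46 [577.3 269.9  28.5] rect [578.4 270.7] [27.1 15.2] 12.7 line [9.72000e-01 2.36000e-01 5.77190e+02 2.69964e+02]
```

View pics/b.png

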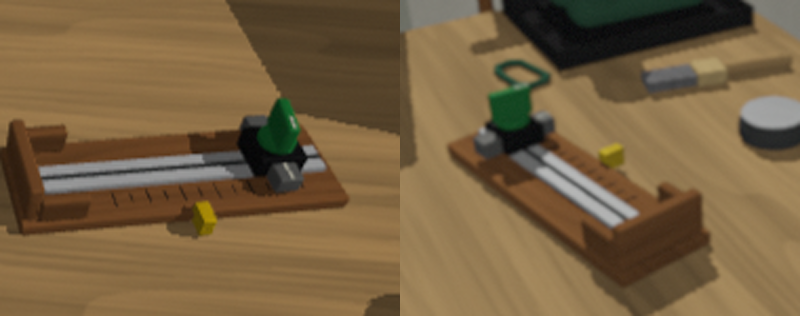

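Request:
step_arm(targets=[[[0, -0.009, -0.039, -6.6], [0, -0.017, -0.078, -13.3], [0, -0.026, -0.117, -19.9], [0, -0.034, -0.156, -26.6], [0, -0.043, -0.196, -33.2]]])

```text
time: 0.67
tool_pos: [321.1, -409.2, 205.5]
tcp_rot: [-2.335, 1.57, 1.667]
contact_force: [1.0, -0.2, -0.1]
grip_width: 91.9
```

```bash
cat > d.py <<'E'
# usage: d.py x y z yaw_of_tool_y_deg -> shift in tool axes (mm) and turn (deg)
from h import *; import sys
from scipy.spatial.transform import Rotation as Ro
def main(*g):
    o=bot.get_obs();R=Ro.from_euler('xyz',o['tcp_rot']).as_matrix();y=np.degrees(np.arctan2(R[1,1],R[0,1]))
    t=-((g[3]-y+180)%360-180)
    print("t",round(o['time'],2),"tcp",o['tool_pos'].round(1),"yaw",round(y,1),"q",o['joint_positions'].round(2),"F",o['contact_force'].round(1),"M",o['moment'].round(2),"w",round(o['grip_width'],1))
    print("shift",(R.T@(np.array(g[:3])-o['tool_pos'])).round(1),"turn",round(t,1))
if __name__=="__main__": main(*map(float,sys.argv[1:]))
E
python3 d.py 450 -260 205 -8
```

```text
t 0.67 tcp [ 321.1 -409.2  205.5] yaw -40.7 q [-1.05  0.33  1.54  0.    1.27 -0.34] F [ 1.  -0.2 -0.1] M [-0.07 -0.06  0.01] w 91.9
shift [   0.6    0.4 -197.2] turn -32.7
```

Request:
step_arm(targets=[[[0, 0, -0.039, -6.6], [0, 0, -0.079, -13.1], [0, 0, -0.118, -19.7], [0, 0, -0.158, -26.2], [0, 0, -0.197, -32.7]]])

```text
time: 1.08
tool_pos: [450.6, -258.1, 205.6]
tcp_rot: [-2.878, 1.57, 1.701]
contact_force: [0.1, -0.3, -0.7]
grip_width: 92.0
```

Request:
step_arm(targets=[[[0, 0.007, -0.039, -6.6], [0, 0.013, -0.079, -13.2], [0, 0.02, -0.118, -19.8], [0, 0.026, -0.157, -26.4], [0, 0.033, -0.196, -33]]])

```text
time: 1.5
tool_pos: [509.6, -66.3, 205.7]
tcp_rot: [2.877, 1.57, 1.754]
contact_force: [0.7, -1.0, -0.6]
grip_width: 92.0
```

Request:
step_arm(targets=[[[0, 0.018, -0.036, -6.6], [0, 0.036, -0.072, -13.2], [0, 0.053, -0.107, -19.8], [0, 0.071, -0.143, -26.4], [0, 0.089, -0.179, -33]]])

```text
time: 1.92
tool_pos: [511.9, 135.6, 205.8]
tcp_rot: [2.394, 1.57, 1.852]
contact_force: [-0.1, 0.3, -0.3]
grip_width: 92.3
```

```bash
python3 d.py 497 342 180 92
```

```text
t 1.92 tcp [511.9 135.6 205.8] yaw 59.0 q [ 0.11  0.35  1.51  0.    1.28 -0.92] F [-0.1  0.3 -0.3] M [-0.02 -0.23  0.02] w 92.3
shift [  25.9  169.2 -119.2] turn -33.0
```

Request:
step_arm(targets=[[[0.005, 0.034, -0.024, -6.6], [0.01, 0.068, -0.048, -13.2], [0.015, 0.101, -0.071, -19.8], [0.02, 0.135, -0.095, -26.4], [0.026, 0.167, -0.118, -33]]])

```text
time: 2.33
tool_pos: [496.4, 341.7, 179.7]
tcp_rot: [1.25, 1.57, 1.29]
contact_force: [0.1, -0.8, 0.1]
grip_width: 91.7
```

```bash
python3 - <<'E'
from h import *
c=bot.capture("wrist");save(c,"w1")
m=hsv(c,(40,90,40),(85,255,255));k,l,s,ce=cv2.connectedComponentsWithStats(m.astype(np.uint8))
for i in range(1,k):
    if s[i,4]>80:
        w=world(c,l==i);t=w[abs(w[:,2]-90)<4]
        print(s[i],ce[i].round(1),len(w),len(t))
        if len(t)>20: print(t.mean(0).round(1),cv2.minAreaRect(t[:,:2].astype(np.float32)))
m=hsv(c,(22,130,110),(34,255,255));w=world(c,m);w=w[(w[:,2]>24)&(w[:,2]<32)]
if len(w)>20: print("yel",len(w),cv2.minAreaRect(w[:,:2].astype(np.float32)))
E
python3 d.py 495.5 345.3 59 92
```

```text
[ 250  161   45   55 1522] [272.4 183.9] 1515 621
[487.5 347.2  89.7] ((492.292724609375, 348.00701904296875), (41.99570846557617, 13.510290145874023), 2.3474504947662354)
[409 222  54  19 179] [433.7 228.2] 179 0
yel 127 ((577.4269409179688, 275.6767883300781), (23.37429428100586, 6.61220645904541), 13.526491165161133)
t 2.38 tcp [494.3 348.4 178. ] yaw 93.0 q [ 0.48  0.51  1.34  0.    1.3  -1.14] F [-3.3  1.6 -1.8] M [ 0.24 -0.   -0.02] w 91.7
shift [119.   -3.7   1.3] turn 1.0
```

View pics/w1.png

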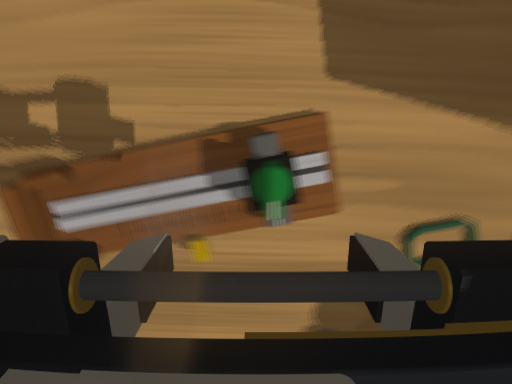

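Request:
step_arm(targets=[[[0.025, -0.003, 0, 1], [0.05, -0.003, 0, 1], [0.075, -0.003, 0, 1], [0.085, -0.003, 0, 1], [0.085, -0.003, 0, 1]]])

```text
time: 2.8
tool_pos: [492.7, 344.9, 90.2]
tcp_rot: [2.901, 1.563, 2.935]
contact_force: [-0.3, 0.4, 0.1]
grip_width: 91.7
```

```bash
python3 - <<'E'
from h import *
c=bot.capture("wrist")
m=hsv(c,(40,90,40),(85,255,255));w=world(c,m);t=w[abs(w[:,2]-90)<4]
print(len(t));
if len(t)>20: print(t.mean(0).round(1),cv2.minAreaRect(t[:,:2].astype(np.float32)))
m=hsv(c,(22,130,110),(34,255,255));w=world(c,m);w=w[(w[:,2]>24)&(w[:,2]<32)]
if len(w)>20: print("yel",len(w),cv2.minAreaRect(w[:,:2].astype(np.float32)))
E
python3 d.py 495 346 59 92.3
```

```text
1511
[490.7 347.6  89.6] ((493.6446228027344, 348.0155029296875), (44.58791732788086, 13.769060134887695), 1.6962981224060059)
yel 225 ((584.3994140625, 273.54486083984375), (14.185935020446777, 14.278387069702148), 10.609452247619629)
t 2.85 tcp [493.9 345.4  92.3] yaw 91.9 q [ 0.48  0.59  1.45  0.01  1.1  -1.13] F [0.3 0.1 0.4] M [ 0.07 -0.14 -0.05] w 91.7
shift [33.3  0.5  1.3] turn -0.4
```

Request:
step_arm(targets=[[[0.017, 0.001, 0, 0], [0.033, 0.001, 0, 0], [0.033, 0.001, 0, 0], [0.033, 0.001, 0, 0], [0.033, 0.001, 0, 0]]])

```text
time: 3.27
tool_pos: [494.9, 346.9, 61.3]
tcp_rot: [1.832, 1.566, 1.866]
contact_force: [-0.2, 0.3, 0.0]
grip_width: 91.8
```

Request:
step_arm(targets=[[[0, 0, 0, 0], [0, 0, 0, 0], [0, 0, 0, 0], [0, 0, 0, 0], [0, 0, 0, 0]]], jaw=1)

```text
time: 3.68
tool_pos: [494.9, 347.0, 61.5]
tcp_rot: [1.77, 1.566, 1.804]
contact_force: [0.6, 0.1, 0.4]
grip_width: 62.8
```

Request:
step_arm(targets=[[[0, 0, 0, 0], [0, 0, 0, 0], [0, 0, 0, 0], [0, 0, 0, 0], [0, 0, 0, 0]]])

```text
time: 4.1
tool_pos: [494.9, 346.9, 61.5]
tcp_rot: [1.794, 1.566, 1.828]
contact_force: [0.2, 0.8, -0.9]
grip_width: 29.9
```

```bash
python3 d.py 515 256.8 59 92
```

```text
t 4.1 tcp [494.9 346.9  61.5] yaw 91.9 q [ 0.48  0.62  1.48  0.01  1.04 -1.13] F [ 0.2  0.8 -0.9] M [ 0.1  -0.13 -0.04] w 29.9
shift [  2.  -90.8  17. ] turn -0.1
```

Request:
step_arm(targets=[[[0, 0, 0, 0], [0, 0, 0, 0], [0, 0, 0, 0], [0, 0, 0, 0], [0, 0, 0, 0]]])

```text
time: 4.52
tool_pos: [495.0, 347.0, 61.5]
tcp_rot: [1.771, 1.566, 1.805]
contact_force: [0.1, 0.4, 0.2]
grip_width: 13.5
```

```bash
python3 d.py 515 256.8 60 92
```

```text
t 4.52 tcp [495.  347.   61.5] yaw 91.9 q [ 0.48  0.62  1.48  0.01  1.04 -1.13] F [0.1 0.4 0.2] M [ 0.18 -0.17  0.04] w 13.5
shift [  1.  -90.9  17. ] turn -0.1
```

Request:
step_arm(targets=[[[0, -0.008, 0.0015, 0], [0, -0.018, 0.0033, 0], [0, -0.028, 0.0051, 0], [0, -0.036, 0.0066, 0], [0, -0.042, 0.0077, 0]]])

```text
time: 4.93
tool_pos: [504.4, 303.8, 61.4]
tcp_rot: [1.793, 1.566, 1.825]
contact_force: [-0.3, 1.4, 2.2]
grip_width: 13.5
```

Request:
step_arm(targets=[[[0, -0.01, 0.0018, 0], [0, -0.02, 0.0037, 0], [0, -0.028, 0.0051, 0], [0, -0.034, 0.0062, 0], [0, -0.036, 0.0066, 0]]])

```text
time: 5.35
tool_pos: [512.5, 266.8, 61.4]
tcp_rot: [1.812, 1.566, 1.843]
contact_force: [-1.4, 1.8, 2.4]
grip_width: 13.7
```

Request:
step_arm(targets=[[[0, 0, 0, 0], [0, 0, 0, 0], [0, 0, 0, 0], [0, 0, 0, 0], [0, 0, 0, 0]]])

```text
time: 5.77
tool_pos: [512.5, 266.8, 61.4]
tcp_rot: [1.818, 1.567, 1.85]
contact_force: [-0.2, -2.5, 2.0]
grip_width: 13.7
```

```bash
python3 - <<'E'
from h import *
gy=np.array([-.213,.977]);gx=np.array([.977,.213])
for n in("wrist","side","scene"):
    c=bot.capture(n);save(c,"s_"+n)
    m=hsv(c,(22,130,110),(34,255,255));k,l,s,ce=cv2.connectedComponentsWithStats(m.astype(np.uint8))
    for i in range(1,k):
        if s[i,4]<25: continue
        w=world(c,l==i)
        if len(w)<10: continue
        w=w[(w[:,2]>24)&(w[:,2]<32)&(abs(w[:,0]-580)<40)&(abs(w[:,1]-270)<40)]
        if len(w)<10: continue
        a=w[:,:2]@np.c_[gx,gy];print(n,"yel",len(w),w.mean(0).round(1),"gx",a[:,0].min().round(1),a[:,0].max().round(1),"gy",np.percentile(a[:,1],[2,98]).round(1))
    H,W=c["depth"].shape;P=world(c,np.ones((H,W),bool));v,u=np.nonzero(c["depth"]>0)
    q=P[:,:2]@np.c_[gx,gy]
    hs=cv2.cvtColor(c["color"],cv2.COLOR_RGB2HSV)[v,u]
    g=(hs[:,0]>40)&(hs[:,0]<85)&(hs[:,1]>90)&(P[:,2]>50)&(P[:,2]<95)&(abs(P[:,0]-515)<60)&(abs(P[:,1]-262)<70)
    if g.sum()>10: print(n,"green",g.sum(),P[g].mean(0).round(1),"gy",np.percentile(q[g,1],[2,98]).round(1))
T=bot.get_obs()['tool_pos'][:2];print("tcp gauge",gx@T,gy@T)
E
python3 d.py 515 256.8 61 92
```

```text
wrist yel 264 [583.8 272.9  28.8] gx 621.3 635.7 gy [135.9 148.7]
wrist green 2761 [502.1 266.1  78.3] gy [136.  168.1]
side yel 55 [576.8 269.2  28.1] gx 609.6 635.7 gy [133.8 148.2]
side green 306 [508.8 258.4  66.8] gy [131.7 153.2]
scene yel 65 [580.1 270.8  27.9] gx 609.9 636.8 gy [134.9 147.3]
scene green 265 [524.1 262.   69.4] gy [132.1 162.5]
tcp gauge 557.5214583509766 151.54473850326858
t 5.92 tcp [512.5 266.8  61.4] yaw 91.8 q [ 0.34  0.58  1.56  0.01  1.   -1.26] F [ 0.2 -1.7  2.3] M [-0.15 -0.15  0.07] w 13.4
shift [  0.4 -10.1   2.2] turn -0.2
```

View pics/s_wrist.png

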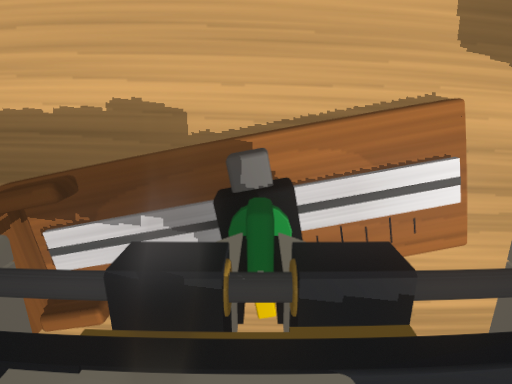

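Request:
step_arm(targets=[[[0, -0.004, 0.0007, 0], [0, -0.0075, 0.0014, 0], [0, -0.0093, 0.0017, 0], [0, -0.0093, 0.0017, 0], [0, -0.0093, 0.0017, 0]]])

```text
time: 6.33
tool_pos: [514.6, 257.2, 61.4]
tcp_rot: [1.83, 1.567, 1.861]
contact_force: [0.2, -0.5, 3.2]
grip_width: 13.5
```

Request:
step_arm(targets=[[[0, 0, 0, 0], [0, 0, 0, 0], [0, 0, 0, 0], [0, 0, 0, 0], [0, 0, 0, 0]]], jaw=0.55)

```text
time: 6.75
tool_pos: [514.5, 257.2, 61.2]
tcp_rot: [1.905, 1.567, 1.937]
contact_force: [-0.5, -0.5, -0.7]
grip_width: 39.9
```

Request:
step_arm(targets=[[[-0.025, 0, -0.02, 0], [-0.055, 0, -0.05, 0], [-0.08, 0, -0.08, 0], [-0.09, 0, -0.09, 0], [-0.09, 0, -0.09, 0]]])

```text
time: 7.17
tool_pos: [423.7, 254.7, 154.2]
tcp_rot: [1.116, 1.565, 1.149]
contact_force: [1.1, 1.2, 0.3]
grip_width: 41.0
```

Request:
step_arm(targets=[[[0, 0, 0, 0], [0, 0, 0, 0], [0, 0, 0, 0], [0, 0, 0, 0], [0, 0, 0, 0]]])

```text
time: 7.58
tool_pos: [424.0, 254.5, 153.2]
tcp_rot: [1.342, 1.566, 1.374]
contact_force: [-0.1, -0.2, -0.2]
grip_width: 41.3
```

```bash
cat > m.py <<'E'
from h import *
gy=np.array([-.213,.977]);gx=np.array([.977,.213])
for n in("wrist","scene","side"):
    c=bot.capture(n);save(c,"m_"+n)
    P=world(c,c["depth"]>0);v,u=np.nonzero(c["depth"]>0);q=P[:,:2]@np.c_[gx,gy]
    hs=cv2.cvtColor(c["color"],cv2.COLOR_RGB2HSV)[v,u]
    near=(abs(P[:,0]-550)<100)&(abs(P[:,1]-262)<70)
    def rep(nm,m):
        if m.sum()<10: return print(n,nm,m.sum())
        r=cv2.minAreaRect(P[m][:,:2].astype(np.float32))
        e=np.percentile(q[m],[2,98],axis=0);print(n,nm,m.sum(),"rect",np.round(r[0],1),np.round(r[1],1),round(r[2],1),"gx,gy of rect",(gx@r[0]).round(1),(gy@r[0]).round(1),"ext gx",e[:,0].round(1),"gy",e[:,1].round(1))
    rep("yel",near&(hs[:,0]>=22)&(hs[:,0]<=34)&(hs[:,1]>130)&(hs[:,2]>90)&(P[:,2]>25)&(P[:,2]<32))
    g=near&(hs[:,0]>40)&(hs[:,0]<85)&(hs[:,1]>90)
    rep("green top",g&(abs(P[:,2]-89)<4)); rep("disc",g&(P[:,2]>50)&(P[:,2]<66))
    k=near&(P[:,2]>46)&(P[:,2]<53)&(hs[:,2]<60);rep("block",k)
    b=near&(P[:,2]>38)&(P[:,2]<47)&(hs[:,1]<60);rep("bar",b)
E
python3 m.py; python3 d.py 514.5 257.5 61 92
```

```text
wrist yel 133 rect [577.8 272.5] [16.5 13.2] 5.2 gx,gy of rect 622.6 143.2 ext gx [615.3 630.7] gy [136.4 148.8]
wrist green top 333 rect [523.3 256.9] [28.3 12.2] 2.2 gx,gy of rect 566.0 139.5 ext gx [552.7 578.6] gy [132.7 146.7]
wrist disc 67 rect [513.6 257.6] [47.3 22.5] 5.8 gx,gy of rect 556.7 142.3 ext gx [533.2 578.7] gy [129.3 153.9]
wrist block 596 rect [514.1 256.5] [49.4 49.1] 11.8 gx,gy of rect 557.0 141.1 ext gx [532.9 580.2] gy [118.1 165. ]
wrist bar 823 rect [510.1 263.1] [92.9 45.3] 32.6 gx,gy of rect 554.4 148.3 ext gx [511.2 600.5] gy [129.3 154.2]
scene yel 65 rect [579.7 270.5] [24.2 13.7] 14.5 gx,gy of rect 624.0 140.8 ext gx [613.  635.5] gy [134.3 147.3]
scene green top 93 rect [517.7 255.1] [44.7 13.6] 3.3 gx,gy of rect 560.1 138.9 ext gx [539.1 581.7] gy [130.4 147.4]
scene disc 133 rect [518.5 254.6] [37.2 35. ] 49.2 gx,gy of rect 560.8 138.3 ext gx [544.7 582. ] gy [121.5 155.9]
scene block 193 rect [516.5 255.1] [49.4 49.8] 11.3 gx,gy of rect 559.0 139.3 ext gx [536.  583.2] gy [115.3 162.7]
scene bar 234 rect [519.5 251.3] [91.6 46.9] 27.0 gx,gy of rect 561.0 134.9 ext gx [515.8 605.1] gy [115.1 159.8]
side yel 46 rect [577.2 269.5] [27.2 15.1] 22.8 gx,gy of rect 621.3 140.4 ext gx [611.7 633.9] gy [132.9 148.7]
side green top 67 rect [513.  253.8] [43.8 11.6] 0.2 gx,gy of rect 555.2 138.7 ext gx [534.5 574.7] gy [131.8 145.5]
side disc 159 rect [511.7 244.5] [27.5 42.3] 79.4 gx,gy of rect 552.0 129.8 ext gx [536.4 573.7] gy [121.5 141.9]
side block 137 rect [514.9 251.6] [50.7 45.1] 8.6 gx,gy of rect 556.7 136.1 ext gx [531.9 578.6] gy [115.4 157.2]
side bar 208 rect [513.6 250.4] [93.1 49. ] 3.1 gx,gy of rect 555.1 135.3 ext gx [509.7 600.8] gy [115.5 160.9]
t 7.73 tcp [423.8 254.6 153.6] yaw 91.9 q [ 0.38  0.33  1.69  0.    1.11 -1.22] F [ 0.2  0.3 -0.6] M [ 0.11 -0.18  0.01] w 41.0
shift [92.8 -0.5 90.6] turn -0.1
```

View pics/m_wrist.png

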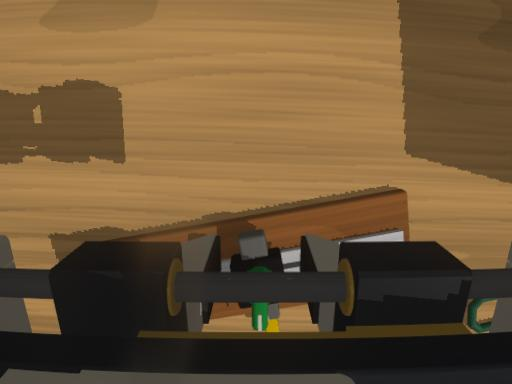

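Request:
step_arm(targets=[[[0, -0.0008, 0.04, 0], [0.015, -0.0008, 0.075, 0], [0.045, -0.0008, 0.0908, 0], [0.075, -0.0008, 0.0908, 0], [0.0925, -0.0008, 0.0908, 0]]])

```text
time: 8.15
tool_pos: [514.3, 256.4, 57.7]
tcp_rot: [2.04, 1.566, 2.071]
contact_force: [-0.4, -0.1, -1.3]
grip_width: 41.4
```

Request:
step_arm(targets=[[[0, 0, 0, 0], [0, 0, 0, 0], [0, 0, 0, 0], [0, 0, 0, 0], [0, 0, 0, 0]]], jaw=1)

```text
time: 8.57
tool_pos: [515.3, 256.9, 59.5]
tcp_rot: [1.319, 1.566, 1.351]
contact_force: [0.6, -0.7, 1.5]
grip_width: 13.6
```

Request:
step_arm(targets=[[[0, 0, 0, 0], [0, 0, 0, 0], [0, 0, 0, 0], [0, 0, 0, 0], [0, 0, 0, 0]]])

```text
time: 8.98
tool_pos: [515.3, 256.9, 59.6]
tcp_rot: [1.316, 1.566, 1.348]
contact_force: [0.4, 0.0, -4.7]
grip_width: 13.4
```

```bash
python3 d.py 514.3 259 61.2 92
```

```text
t 8.98 tcp [515.3 256.9  59.6] yaw 91.8 q [ 0.33  0.58  1.57  0.01  0.99 -1.28] F [ 0.4  0.  -4.7] M [ 0.09 -0.31  0.06] w 13.4
shift [-1.6  2.2 -0.9] turn -0.2
```

Request:
step_arm(targets=[[[-0.0005, 0.0022, -0.0009, 0], [-0.0005, 0.0022, -0.0009, 0], [-0.0005, 0.0022, -0.0009, 0], [-0.0005, 0.0022, -0.0009, 0], [-0.0005, 0.0022, -0.0009, 0]]])

```text
time: 9.4
tool_pos: [514.6, 259.1, 59.7]
tcp_rot: [1.258, 1.565, 1.29]
contact_force: [5.1, 0.4, -13.2]
grip_width: 14.1
```

Request:
step_arm(targets=[[[0, 0, 0, 4], [0, 0, 0, 8], [0, 0, 0, 12], [0, 0, 0, 16], [0, 0, 0, 20]]])

```text
time: 9.82
tool_pos: [514.7, 259.0, 59.7]
tcp_rot: [1.596, 1.566, 1.276]
contact_force: [3.2, 0.5, -9.0]
grip_width: 13.5
```

```bash
python3 d.py 514.3 259 60.2 25
```

```text
t 9.82 tcp [514.7 259.   59.7] yaw 71.6 q [ 0.33  0.58  1.57  0.    0.99 -0.92] F [ 3.2  0.5 -9. ] M [-0.01 -0.77  0.1 ] w 13.5
shift [-0.5 -0.2 -0.4] turn 46.6
```

Request:
step_arm(targets=[[[0, 0, 0, 4.4], [0, 0, 0, 8.8], [0, 0, 0, 13.2], [0, 0, 0, 17.6], [0, 0, 0, 22]]])

```text
time: 10.23
tool_pos: [514.7, 258.9, 59.7]
tcp_rot: [1.988, 1.566, 1.28]
contact_force: [4.0, -0.7, -8.4]
grip_width: 13.5
```

Request:
step_arm(targets=[[[0, 0, 0, 4], [0, 0, 0, 8], [0, 0, 0, 12], [0, 0, 0, 16], [0, 0, 0, 20]]])

```text
time: 10.65
tool_pos: [514.6, 258.9, 59.7]
tcp_rot: [2.343, 1.566, 1.283]
contact_force: [4.3, -0.5, -8.4]
grip_width: 14.0
```

```bash
python3 d.py 514.3 259 60.2 25
```

```text
t 10.65 tcp [514.6 258.9  59.7] yaw 29.3 q [ 0.33  0.58  1.57  0.    0.99 -0.18] F [ 4.3 -0.5 -8.4] M [-0.09 -0.71  0.12] w 14.0
shift [-0.5 -0.2 -0.3] turn 4.3
```

Request:
step_arm(targets=[[[0, 0, 0, 1], [0, 0, 0, 2], [0, 0, 0, 3], [0, 0, 0, 4], [0, 0, 0, 5]]])

```text
time: 11.07
tool_pos: [514.6, 258.8, 59.7]
tcp_rot: [2.468, 1.566, 1.32]
contact_force: [2.1, -0.8, -8.6]
grip_width: 13.6
```

```bash
python3 d.py 514.3 259 60.2 25
```

```text
t 11.07 tcp [514.6 258.8  59.7] yaw 24.2 q [ 0.33  0.58  1.57  0.    0.99 -0.09] F [ 2.1 -0.8 -8.6] M [-0.08 -0.69  0.18] w 13.6
shift [-0.5 -0.2 -0.3] turn -0.8
```

Request:
step_arm(targets=[[[0, 0, 0, 1], [0, 0, 0, 2], [0, 0, 0, 3], [0, 0, 0, 4], [0, 0, 0, 4]]])

```text
time: 11.48
tool_pos: [514.5, 258.9, 59.8]
tcp_rot: [2.53, 1.566, 1.311]
contact_force: [2.4, 0.2, -8.0]
grip_width: 14.0
```

```bash
python3 d.py 514.3 259 60.2 25
```

```text
t 11.48 tcp [514.5 258.9  59.8] yaw 20.2 q [ 0.33  0.58  1.57  0.    0.99 -0.02] F [ 2.4  0.2 -8. ] M [ 0.1  -0.6   0.63] w 14.0
shift [-0.4 -0.2 -0.1] turn -4.8
```

The moment rose from 0.15 to 0.63 N m, so the knob is against its stop. I'm opening the gripper and backing straight up.

Request:
step_arm(targets=[[[0, 0, 0, 0], [0, 0, 0, 0], [0, 0, 0, 0], [0, 0, 0, 0], [0, 0, 0, 0]]], jaw=0.55)

```text
time: 11.9
tool_pos: [514.6, 259.1, 60.3]
tcp_rot: [2.439, 1.566, 1.22]
contact_force: [-0.3, -0.3, -0.0]
grip_width: 40.2
```

Request:
step_arm(targets=[[[-0.02, 0, 0, 0], [-0.05, 0, 0, 0], [-0.08, 0, 0, 0], [-0.11, 0, -0.03, 0], [-0.13, 0, -0.06, 0]]])

```text
time: 12.32
tool_pos: [494.8, 314.5, 193.9]
tcp_rot: [2.123, 1.563, 0.9]
contact_force: [1.2, 0.8, -0.3]
grip_width: 41.4
```

Request:
step_arm(targets=[[[-0.02, 0, -0.03, 0], [-0.03, 0, -0.05, 0], [-0.03, 0, -0.06, 0], [-0.03, 0, -0.06, 0], [-0.03, 0, -0.06, 0]]])

```text
time: 12.73
tool_pos: [473.7, 370.1, 222.8]
tcp_rot: [2.171, 1.565, 0.949]
contact_force: [0.4, -0.1, -0.6]
grip_width: 41.5
```

```bash
python3 m.py; python3 d.py 514.3 259 60.2 25; python3 - <<'E'
import cv2,numpy as np
a=cv2.imread("pics/m_scene.png")[120:270,300:490];b=cv2.imread("pics/m_side.png")[90:240,100:290]
cv2.imwrite("pics/e.png",np.hstack([cv2.resize(x,(400,316),interpolation=2) for x in(a,b)]))
E
```

```text
wrist yel 0
wrist green top 64 rect [513.3 259.7] [12.8 47.9] 27.7 gx,gy of rect 556.8 144.4 ext gx [553.3 568.2] gy [121.8 167.5]
wrist disc 137 rect [509. 273.] [34.1 17.1] 21.7 gx,gy of rect 555.5 158.3 ext gx [541.  572.1] gy [150.6 166.7]
wrist block 461 rect [511.7 272. ] [48.5 22.8] 11.6 gx,gy of rect 557.8 156.7 ext gx [534.1 581.2] gy [147.8 167.8]
wrist bar 482 rect [509.4 272.7] [92.5 25.1] 20.3 gx,gy of rect 555.7 157.9 ext gx [512.5 601.5] gy [141.3 168. ]
scene yel 66 rect [580.  270.5] [23.8 13.6] 13.9 gx,gy of rect 624.3 140.8 ext gx [612.8 635.8] gy [134.3 147.3]
scene green top 86 rect [517.3 258.2] [11.8 45.9] 27.7 gx,gy of rect 560.4 142.1 ext gx [551.9 569.1] gy [119.8 162.8]
scene disc 157 rect [524.9 259.9] [20.2 47.1] 13.1 gx,gy of rect 568.2 142.1 ext gx [558.7 576.5] gy [119.4 162.5]
scene block 187 rect [516.7 257.2] [48.3 49.8] 11.2 gx,gy of rect 559.6 141.2 ext gx [536.7 583.5] gy [117.3 165.3]
scene bar 208 rect [520.8 252.6] [90.6 46.7] 31.7 gx,gy of rect 562.6 135.9 ext gx [517.1 604.8] gy [117.4 163.4]
side yel 45 rect [577.2 269.9] [26.8 14.5] 19.4 gx,gy of rect 621.4 140.7 ext gx [609.5 634. ] gy [134.2 147.8]
side green top 60 rect [512.6 255.7] [11.4 44.2] 22.7 gx,gy of rect 555.3 140.7 ext gx [547.4 561.9] gy [120.5 160.9]
side disc 139 rect [509.4 249. ] [26.9 40.8] 56.8 gx,gy of rect 550.7 134.8 ext gx [538.4 565.7] gy [120.3 157.1]
side block 141 rect [513.6 254.6] [50.2 45. ] 12.9 gx,gy of rect 556.0 139.4 ext gx [531.5 579.5] gy [117.5 159. ]
side bar 211 rect [512.8 252.6] [91.8 49.7] 0.9 gx,gy of rect 554.8 137.6 ext gx [510.5 600.2] gy [116.9 157. ]
t 12.88 tcp [474.4 369.2 222.8] yaw 19.9 q [0.53 0.47 1.28 0.   1.39 0.19] F [-0.4  0.5  0.2] M [-0.   -0.11  0.01] w 41.4
shift [162.2  -0.6 117.8] turn -5.1
```

View pics/e.png

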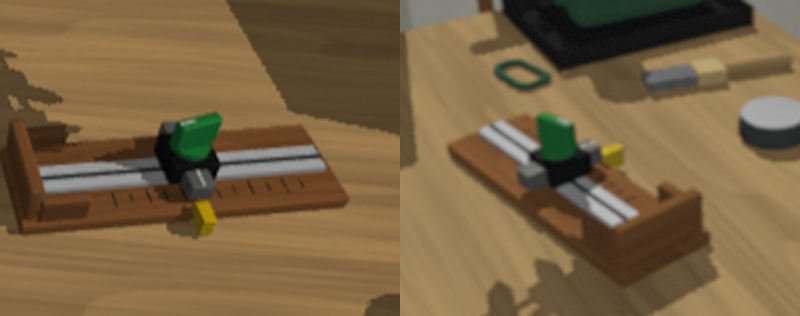

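```bash
python3 - <<'E'
from h import *
c=bot.capture("scene");m=hsv(c,(5,160,150),(18,255,255));k,l,s,ce=cv2.connectedComponentsWithStats(m.astype(np.uint8))
i=1+s[1:,4].argmax();print("orange",s[i],ce[i].round(1))
print(bot.close_job())
E
```

```text
orange [190 162  15  26 222] [197.5 175. ]
the job is handed in; nothing more can be done
None
```

I slid the green-knob toe bar about 90 mm to its yellow tab, turned the knob clockwise to its stop, let go and backed the arm clear. I handed the job in at about 13 s.

**Alignment:** Before locking I let go once to look. Three views had the knob 1.7 to 2.1 mm past the tab, so I gripped it again and moved it back about 2 mm. In the final views the knob sits within about 1 mm of the tab along the track: scene camera +0.4 to +1.3 mm, side camera about 0 by the knob top. The side camera's block reading was −1.3 mm. The last wrist picture could not see the tab.

**Lock:** The turning moment jumped from about 0.15 to 0.63 N m at the stop. The knob's final angle read 1.30 rad in the scene camera and 1.39 rad in the side camera. They disagree by 0.09 rad, but their mean is 1.35, the end stop.

**Other checks:** The orange knob's image position moved by no more than 0.3 px. Contact force read about zero after release.

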